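# Lift the die-well flap of the hand press with its lever

### The arm

A 7-joint arm with a two-finger parallel gripper is mounted at the origin on the work surface. World frame = base frame: x ahead of the robot, y to its left, z up, the work surface at z = 0. Lengths are in m, angles in rad, forces in N, time in s.
With the tool pointing down it reaches from about 0.35 to 0.9 m from the base axis. Payload 7.2 kg.
Tool frame: the origin (TCP) lies midway between the tips of the shut fingers; the grasp point (between the pads) lies 19 mm behind it; x points along the fingers, y is the direction in which the jaws open and shut, and the axes are right-handed (so a half turn about x gives the same grasp; the last joint's range is limited). The gripper opens to 88 mm and grips with 3 to 60 N. Pads are 20 mm wide; open, the fingers measure 115 mm over their backs; the gripper's body (75 mm by 178 mm) begins 61 mm behind the grasp point.
Start: joints at [1.254, 0.411, -0.013, 1.596, 0.006, 1.134, -0.082], TCP at [0.154, -0.606, 0.223] pointing down, gripper open.
Joint ranges: [-2.95, 2.95], [-0.29, 1.99], [-1.47, 1.44], [0.14, 2.54], [-1.03, 4.17], [0.13, 1.85], [-2.86, 2.86]. Speed limits (rad/s): [2.39, 2.39, 3.01, 3.01, 3.14, 3.14, 3.14].

### API

Orientations are given as a rotation vector (axis times angle).
In Python, from bench import robot gives the robot as it stands.
- The arm moves only by the tool carry_out, never from a script. Its argument "targets" is a list of rows, each an object with "dp": the shift along the tool's x, y, z in mm, a list of three; "turn": the turn about the tool's x in degrees; "fingers": the gripper's target within -1 to 1 (shut at 1, half-way at 0, fully open at -1). In form: [{"dp": [dx, dy, dz], "turn": turn, "fingers": fingers}, ...]. A call has 1 to 8 rows; each row is the pose to reach, as a shift and turn from the pose commanded when the call began, along the tool's axes at that moment; what a row does not reach only later rows make up. A row lasts 1/10 s, in which the tool goes at most 50 mm and 8.59 degrees, less where a joint would pass 70% of its speed; a pose out of reach is approached as far as the arm can. A call with a gripper value outside its range is refused whole. The fingers move at their own pace and stop on an object; "force" is the grip in N (left out, the last holds). Time passes only in rows, so rows that repeat a pose let the fingers close. It gives the time, the measured TCP pose, the force and the opening at its end, in the units of the state.
- robot.state(): the state, without advancing time (a new reading comes with each control period).
- robot.capture(name): name is "scene" or "top" or "wrist"; returns the picture (384x512x3 uint8, red, green, blue); there is no depth.
- robot.calibration(name): a dict with "intrinsics" (3x3 intrinsics, pixels), "dist" ([k1, k2, p1, p2, k3] as OpenCV has them; the pictures are not rectified), "camera_from_world" (4x4, takes a point from world to camera coordinates). Camera axes: x right, y down, z forward; pixel columns grow to the right and rows downward; lengths in m; the calibration is good to about 2 mm. A picture is of the moment at which its call begins: read the wrist's pose just before it. calibration takes no time and is no camera call; for the wrist camera it gives the pose at the moment of the call.
- robot.finish_job(): hands the job in, once; it reports no verdict.
The state is a dict: "clock": time; "joint_positions": joint angles; "qd": joint speeds; "tau": joint torques, N m; "eef_pos": TCP position; "eef_rot": TCP orientation; "wrist_force": force on the tool from outside, world axes, zero at the start; "torque": the same for the moment, N m; "finger_gap": finger opening in m.
Only numpy, scipy, OpenCV 4.12 (cv2) and the standard library are available. Lean on these libraries where they do the work, as an engineer would, in place of code of your own. Each camera call takes 0.05 s, during which the arm holds its last target. There are 200 camera calls.

### The job

Open the die well of the hand press so the die inside can be inspected: with a fingertip, push the red peg of the brass catch round through a quarter turn until the catch is clear of the heavy flap, then press the black pad on the long end of the lever all the way down so that the flap is raised, and finish while still holding the pad down. Nothing is to be picked up or forced: do not touch the flap itself, and leave the loose things on the bench alone.

Things in the scene. Friction and masses are not known exactly. Their poses are not given: they have to be found in the camera images.
- press: Dark green cast-iron hand press bolted to the bench. Origin at bench level. Own frame, mm: lift lever along y, long end towards -y, fulcrum pin at (0, -90, 102); flap from y = -10 to 125; catch on the flap's +x side; bed 170 wide (x), 20 thick, y = -135 to 335; column at y = 265 to 325, 350 high (handle to 440), its head overhangs to y = 175 above z = 220.
- lever (a joint): Lift lever (flat aluminium bar, 24 x 8 mm, fulcrum pin at press frame (0, -90, 102) mm): 0 = at rest with long end raised, grows as the long end is pressed down, 0.52 rad = its firm stop. The flap's weight brings it back to 0 when let go. With the flap free it takes about 5 to 10 N on the pad, less near the stop.
- lever_bar: The lift lever: flat aluminium bar with, on its long end, a black press pad, 60 x 60 mm, 12 mm thick, 230 mm from the fulcrum. Origin on the fulcrum pin; axes as the press at rest.
- pad_top (a point): Centre of the top face of the black pad. About 178 mm above the bench at rest (the pad slopes 15 degrees there) and about 60 mm at the lever's stop, a descent of about 118 mm; sideways it shifts less than 10 mm.
- flap (a joint): Hinge of the heavy flap: 0 = shut, grows as the lip rises, about 0.46 rad when the lever is at its stop. While the catch is over the flap its lip lifts only some 3 mm.
- flap_plate: Heavy steel flap over the die well, 120 (x) x 135 (y) x 24 mm, about 3 kg (varies), yellow stripe along its lip. Origin on the hinge line at the underside (85 mm above the bench); the plate runs 135 mm to -y of the press to the lip, under which the lever's short end rests. Axes as the press when shut.
- flap_lip (a point): Middle of the flap's upper edge at the lip, 109 mm above the bench when shut.
- catch (a joint): Brass turn catch: swings about the vertical axis at catch_pivot. 0 to 0.3 at the start = nose lies over the flap; grows as it turns clockwise seen from above; 1.57 rad = its stop, nose and tail in line with the lever. The flap is free above about 1.27 rad. Light friction (about 1 N at the peg), stays where it is left.
- catch_pivot (a point): Centre of the top of the catch bar on its pivot, 119 mm above the bench, at press frame (77, 30) mm. The bar is 12 mm wide and 8 mm thick; nose reaches 37 mm from the pivot towards the flap, tail 57 mm away from it.
- peg_top (a point): Centre of the top of the red upright peg on the catch's tail: 12 mm diameter, standing 36 mm above the bar (119 to 155 mm above the bench), 50 mm from the pivot. At catch 0 it is on the pivot's +x side (press frame); at 1.57 on its -y side (towards the lever's long end).
- die_a: Bystander: dark steel crimp die, 44 x 30 mm, 32 mm high, on the bench, on the catch side of the lever, its middle at least 65 mm from it. Origin: centre of the underside.
- die_b: Bystander: second dark steel crimp die, 44 x 30 mm, 32 mm high, on the bench, on the catch side of the lever, its middle at least 65 mm from it. Origin: centre of the underside.
- housing: Bystander: red plastic terminal housing, open box 46 x 30 x 28 mm, on the bench, on the catch side of the lever, its middle at least 65 mm from it. Origin: centre of the underside.
- ferrule: Bystander: brass ferrule sleeve standing on end, 22 mm diameter, 30 mm high, on the bench, on the catch side of the lever, its middle at least 65 mm from it. Origin: centre of the underside.
- spacer: Bystander: white nylon spacer ring, 30 mm diameter, 24 mm high, on the bench, on the catch side of the lever, its middle at least 65 mm from it. Origin: centre of the underside.
- jar: Bystander: small jar, 48 mm diameter, 60 mm high, on the bench, on the catch side of the lever, its middle at least 65 mm from it. Origin: centre of the underside.
- driver: Bystander: screwdriver lying down, about 170 mm long, on the bench beyond the catch.

How it is judged:
By the outcome, as a careful person would: the job done as asked, in the order asked, and still so for the second after the job is handed in, while the arm keeps its last pose, push and grip.
It also fails if it takes over 48 s, if anything falls off the work surface, if the arm or the gripper's body presses on something with over 40 N, if the wrist force passes 120 N, or if a joint passes its speed limit or range.

## Working session

There is one attempt and no reset: what is moved stays moved. The work goes in short steps, Python scripts to look and compute and a tool call to move; the robot and the scene stay as the last step left them, time stands still between calls to the robot, and variables do not carry over. Pictures are saved under pics/ and viewed, about 8 in all and at most 12, crops included, and the job is handed in when it is done.

Besides the shell and the picture viewer there is one more tool, called after "Emit:" in YAML: its name, and indented under it one key for each argument. carry_out: Moves the arm, as the interface text tells. Its arguments: {"type":"object","properties":{"targets":{"type":"array","items":{"type":"object","properties":{"dp":{"type":"array","items":{"type":"number"}},"turn":{"type":"number"},"fingers":{"type":"number"}}}},"force":{"type":"number"}},"required":["targets"]}

```bash
mkdir -p pics; ls; python3 - <<'E'
from bench import robot
import cv2
s=robot.state();print(s)
for n in("scene","top"):
    cv2.imwrite(f"pics/{n}0.png",cv2.resize(robot.capture(n)[:,:,::-1],(800,600)))
    c=robot.calibration(n);print(n,c)
E
```

```text
pics
{'clock': 0.0, 'joint_positions': array([ 1.25381052,  0.41186906, -0.01275474,  1.59699532,  0.00560878,
        1.13428179, -0.08221876]), 'qd': array([-6.79238011e-04,  4.13046055e-05, -1.16277286e-03, -1.79223121e-04,
       -5.74435322e-04, -2.04218890e-04, -7.55869865e-05]), 'tau': array([ 2.04152002e-04, -5.87943614e+01,  6.41705878e-01, -2.91073984e+01,
       -5.39038936e-02,  1.82802742e-02,  1.38515929e-04]), 'eef_pos': array([ 0.15375806, -0.60530077,  0.221848  ]), 'eef_rot': array([ 2.08937991,  0.26291169, -2.08998066]), 'wrist_force': array([-0.62306491,  0.58760663, -0.17870284]), 'torque': array([ 0.05184764,  0.00016768, -0.03284813]), 'finger_gap': 0.0875212749066536}
scene {'intrinsics': array([[426.20995116,   0.        , 257.20197766],
       [  0.        , 426.20995116, 185.90898699],
       [  0.        ,   0.        ,   1.        ]]), 'dist': array([0.03654328, 0.        , 0.        , 0.        , 0.        ]), 'camera_from_world': array([[ 0.4453706 ,  0.89529164,  0.00989492, -0.25519326],
       [ 0.47698262, -0.22789749, -0.84885235, -0.18645181],
       [-0.75771539,  0.38277359, -0.52853739,  1.37416599],
       [ 0.        ,  0.        ,  0.        ,  1.        ]])}
top {'intrinsics': array([[474.53606942,   0.        , 256.76361009],
       [  0.        , 474.53606942, 191.07634701],
       [  0.        ,   0.        ,   1.        ]]), 'dist': array([-0.16983517,  0.        ,  0.        ,  0.        ,  0.        ]), 'camera_from_world': array([[-0.00326629, -0.99995086, -0.00935949, -0.01880678],
       [-0.99116634,  0.00447825, -0.13254901,  0.62339574],
       [ 0.13258441,  0.00884387, -0.99113226,  0.95608272],
       [ 0.        ,  0.        ,  0.        ,  1.        ]])}
```

View pics/scene0.png

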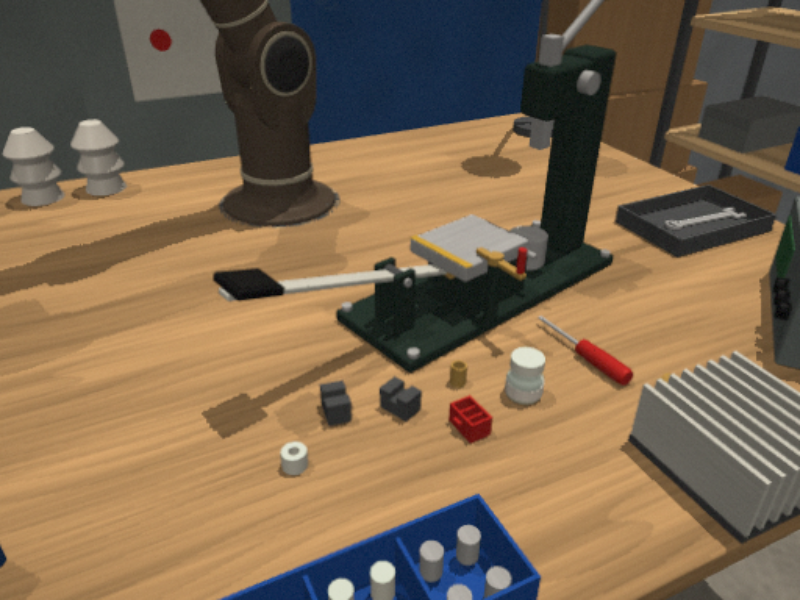

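View pics/top0.png

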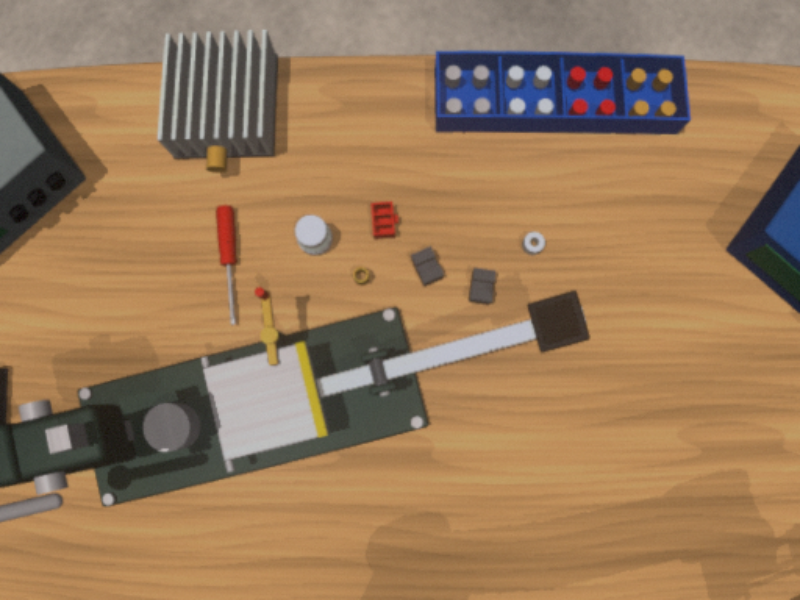

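Scene (800x600) shows the peg top at about (522,250) and the pad at about (250,283). Top shows the peg at (261,293), the pivot at (269,335) and the pad at (559,321). Next: enlarged crops of both views.

```bash
cat > h.py <<'E'
import numpy as np,cv2
from bench import robot
def ray(n,uv,c=None):
    c=c or robot.calibration(n)
    p=cv2.undistortPoints(np.array([[uv]],float),c["intrinsics"],c["dist"])[0,0]
    T=c["camera_from_world"];R=T[:3,:3];d=R.T@np.array([p[0],p[1],1]);return -R.T@T[:3,3],d/np.linalg.norm(d)
def atz(n,uv,z):
    o,d=ray(n,uv);return o+d*(z-o[2])/d[2]
def tri(rs):
    A=np.zeros((3,3));b=np.zeros(3)
    for o,d in rs:
        P=np.eye(3)-np.outer(d,d);A+=P;b+=P@o
    x=np.linalg.solve(A,b);return x,[np.linalg.norm((np.eye(3)-np.outer(d,d))@(x-o))*1e3 for o,d in rs]
def proj(n,p):
    c=robot.calibration(n);T=c["camera_from_world"]
    return cv2.projectPoints(np.atleast_2d(p).astype(float),cv2.Rodrigues(T[:3,:3])[0],T[:3,3],c["intrinsics"],c["dist"])[0][:,0]
E
python3 - <<'E'
import cv2,numpy as np
from h import *
s=robot.capture("scene");t=robot.capture("top")
def cr(im,x,y,w=64,h=48,k=6): return cv2.resize(im[y:y+h,x:x+w,::-1],(w*k,h*k),interpolation=cv2.INTER_CUBIC)
a=np.vstack([np.hstack([cr(s,295,145),cr(s,130,160)]),np.hstack([cr(t,150,180),cr(t,325,182)])])
cv2.imwrite("pics/crops.png",a)
E
```

```text
(no output)
```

View pics/crops.png

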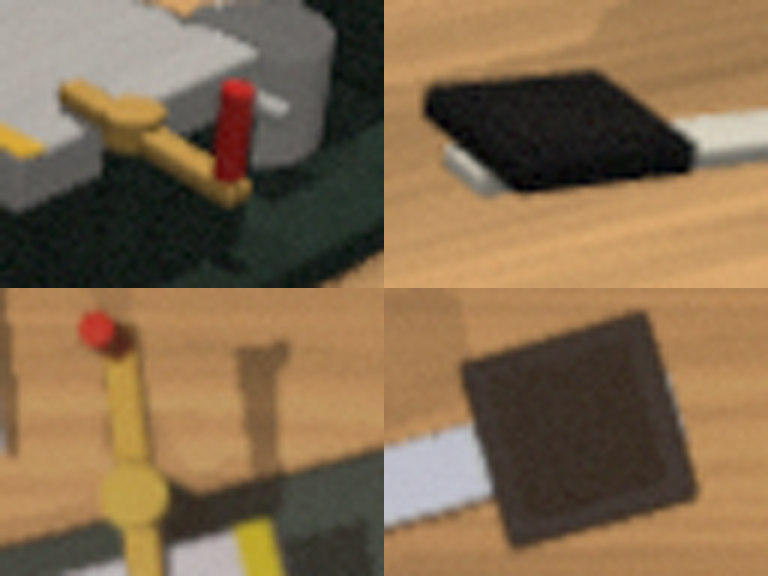

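Crops: peg top at (238,89) in scene and (97,330) in top. Pivot at (135,112) / (134,495). Pad centre at about (560,122) / (579,430).

```bash
python3 - <<'E'
from h import *
np.set_printoptions(precision=4,suppress=True)
from scipy.spatial.transform import Rotation as Ro
S={"peg":((334.7,159.8),(166.2,187.0)),"piv":((317.5,163.7),(172.3,214.5)),"pad":((159.3,180.3),(357.5,205.7))}
P={}
for k,(a,b) in S.items():
    P[k],r=tri([ray("scene",a),ray("top",b)]);print(k,P[k],r)
# press yaw from piv (77,30) & pad (0,-~314): fit
print(np.linalg.norm((P["peg"]-P["piv"])[:2]),np.linalg.norm((P["pad"]-P["piv"])[:2]))
v=(P["pad"]-P["piv"])[:2]
L=np.hypot(v[0],v[1]); 
# pad rest y: -90-230*cos15 -ish
m=np.array([-77,-(30+90+222+ -3)]);print("expected L",np.hypot(*m))
yaw=np.arctan2(v[1],v[0])-np.arctan2(m[1],m[0]);print("yaw",np.degrees(yaw))
c,s=np.cos(yaw),np.sin(yaw);R=np.array([[c,-s],[s,c]])
org=P["piv"][:2]-R@np.array([.077,.03]);print("org",org)
w=R.T@(P["peg"]-P["piv"])[:2];print("peg rel",w,"catch",-np.arctan2(w[1],w[0]))
for a in (0,.8,1.27,1.57):
    q=P["piv"][:2]+R@(.05*np.array([np.cos(a),-np.sin(a)]));print(a,q)
print(Ro.from_rotvec(robot.state()["eef_rot"]).as_matrix())
cn=[(325+(x-384)/6,182+(y-288)/6) for x,y in((462,365),(645,313),(697,493),(513,547))]
print([atz("top",u,.175)[:2] for u in cn])
E
```

```text
peg [0.6189 0.1514 0.1505] [np.float64(3.011000097638566), np.float64(3.0110000976385605)]
piv [0.5694 0.1448 0.1183] [np.float64(3.0185557679131207), np.float64(3.018555767913071)]
pad [ 0.5787 -0.2039  0.1723] [np.float64(2.511255647074707), np.float64(2.5112556470747545)]
0.04986594013741485 0.34885116885221845
expected L 347.6348659153739
yaw 14.32315894040195
org [0.5022 0.0967]
peg rel [ 0.0495 -0.0059] catch 0.11831502041430299
0 [0.6179 0.1572]
0.8 [0.612  0.1187]
1.27 [0.5956 0.1022]
1.57 [0.5818 0.0964]
[[-0.0003  0.2463 -0.9692]
 [ 0.0009 -0.9692 -0.2463]
 [-1.     -0.0009  0.0001]]
[array([ 0.5979, -0.1704]), array([ 0.6136, -0.2274]), array([ 0.5583, -0.2417]), array([ 0.5425, -0.1847])]
```

```bash
cat >> h.py <<'E'
from scipy.spatial.transform import Rotation as Ro
yaw=np.radians(14.7);c_,s_=np.cos(yaw),np.sin(yaw);RP=np.array([[c_,-s_],[s_,c_]])
PIV=np.array([.5694,.1448])
def W(rel,z): # mm rel. pivot in press frame -> world
    return np.r_[PIV+RP@np.array(rel)/1e3,z]
def tool(p,p0=None):
    s=robot.state();R=Ro.from_rotvec(s["eef_rot"]).as_matrix();return np.round(1e3*R.T@(np.array(p)-(s["eef_pos"] if p0 is None else p0)),1)
E
python3 - <<'E'
from h import *
for p in ([.42,-.32,.26],[.5,0,.26],W((54,35),.24),W((54,35),.20)): print(p,tool(p))
E
```

```text
[0.42, -0.32, 0.26] [ -37.7 -211.2 -328.3]
[0.5, 0, 0.26] [ -37.4 -501.6 -484.7]
[0.61275093 0.1923573  0.24      ] [ -17.3 -660.2 -641.3]
[0.61275093 0.1923573  0.2       ] [  22.7 -660.2 -641.3]
```

Emit:
carry_out:
  targets:
    - {"dp":[-38,-30,-47],"turn":0,"fingers":1}
    - {"dp":[-38,-55,-85],"turn":0,"fingers":1}
    - {"dp":[-38,-80,-125],"turn":0,"fingers":1}
    - {"dp":[-38,-105,-165],"turn":0,"fingers":1}
    - {"dp":[-38,-130,-205],"turn":0,"fingers":1}
    - {"dp":[-38,-157,-245],"turn":0,"fingers":1}
    - {"dp":[-38,-184,-287],"turn":0,"fingers":1}
    - {"dp":[-38,-211,-328],"turn":0,"fingers":1}

```text
clock: 1.0
eef_pos: [0.4209, -0.3188, 0.2608]
eef_rot: [2.089, 0.261, -2.089]
wrist_force: [0.6, 0.0, 0.2]
finger_gap: 0.0275
```

Emit:
carry_out:
  targets:
    - {"dp":[0,-40,-25],"turn":0,"fingers":1}
    - {"dp":[0,-80,-50],"turn":0,"fingers":1}
    - {"dp":[0,-120,-75],"turn":0,"fingers":1}
    - {"dp":[0,-160,-100],"turn":0,"fingers":1}
    - {"dp":[0,-200,-130],"turn":0,"fingers":1}
    - {"dp":[0,-240,-160],"turn":0,"fingers":1}
    - {"dp":[0,-280,-190],"turn":0,"fingers":1}
    - {"dp":[0,-320,-220],"turn":0,"fingers":1}

```text
clock: 1.8
eef_pos: [0.5547, 0.0456, 0.2607]
eef_rot: [2.089, 0.26, -2.089]
wrist_force: [1.1, 0.1, -0.9]
finger_gap: 0.0004
```

```bash
python3 - <<'E'
from h import *
print(robot.state()["eef_pos"])
print(tool(W((54,35),.24)),tool(W((54,35),.20)))
E
```

```text
[0.55467587 0.04558315 0.26072201]
[  20.7 -128.   -92.4] [  60.7 -128.   -92.4]
```

Emit:
carry_out:
  targets:
    - {"dp":[5,-35,-25],"turn":0,"fingers":1}
    - {"dp":[10,-70,-50],"turn":0,"fingers":1}
    - {"dp":[15,-105,-80],"turn":0,"fingers":1}
    - {"dp":[30,-126,-92],"turn":3,"fingers":1}
    - {"dp":[45,-126,-92],"turn":7,"fingers":1}
    - {"dp":[60,-126,-92],"turn":7,"fingers":1}
    - {"dp":[60,-126,-92],"turn":7,"fingers":1}

```text
clock: 2.5
eef_pos: [0.6112, 0.1874, 0.198]
eef_rot: [2.15, 0.136, -2.159]
wrist_force: [-0.6, -0.6, -0.3]
finger_gap: 0.0004
```

```bash
python3 - <<'E'
from h import *
s=robot.state();print(s["eef_pos"],s["eef_rot"],s["wrist_force"])
w=robot.capture("wrist")[:,:,::-1];t=robot.capture("top")[:,:,::-1];sc=robot.capture("scene")[:,:,::-1]
print(proj("wrist",s["eef_pos"]),proj("top",s["eef_pos"]),proj("scene",s["eef_pos"]))
k=lambda im,x,y:cv2.resize(im[y:y+96,x:x+128],(400,300),interpolation=cv2.INTER_CUBIC)
cv2.imwrite("pics/near.png",np.vstack([np.hstack([k(sc,260,95),k(t,110,150)]),np.hstack([cv2.resize(w,(400,300)),np.zeros((300,400,3),np.uint8)])]))
E
```

```text
[0.61121267 0.18736761 0.19803184] [ 2.15009548  0.13631137 -2.15869556] [-0.59646093 -0.62524932 -0.34444314]
[[254.6445535  242.89115204]] [[139.72340721 186.71411374]] [[348.03554478 134.48521657]]
```

View pics/near.png

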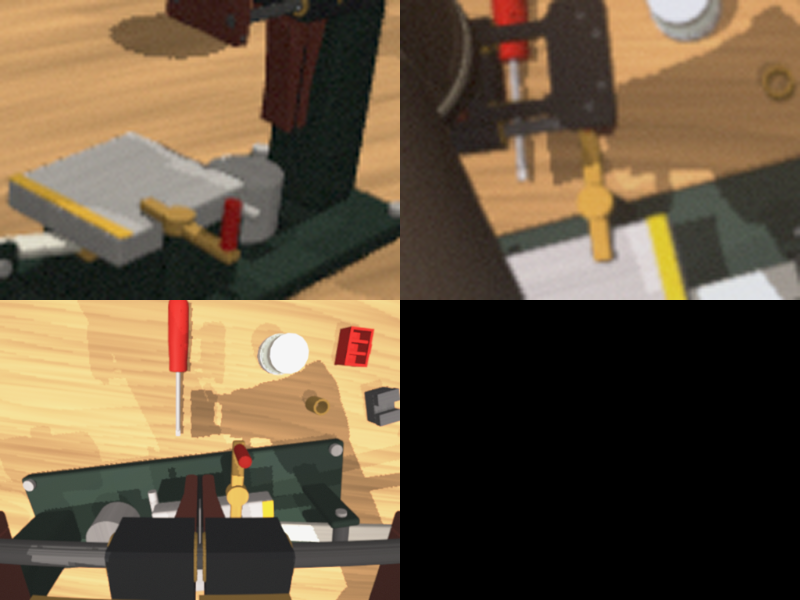

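Near views: the fingertip hangs clear behind the peg. In the wrist view (its 400x300 panel) the peg top is at about (246,163) and the pivot cap at about (237,197). In the scene crop the peg top is at (232,203).

```bash
python3 - <<'E'
from h import *
k=1.28
wp,wv=(246*k,163*k),(237*k,197*k)
print("wrist peg@.155",atz("wrist",wp,.155),"piv@.121",atz("wrist",wv,.121))
print(proj("wrist",np.array([[.6189,.1514,.155],[.6189,.1514,.119],[.5694,.1448,.119]]))/k)
for n,a,b in(("scene",(334.7,159.8),(317.5,163.7)),("top",(166.2,187.),(172.3,214.5))): print(n,atz(n,a,.155),atz(n,b,.121))
print(tri([ray("scene",(334.7,159.8)),ray("top",(166.2,187.)),ray("wrist",wp)]))
w=robot.capture("wrist")[170:290,230:390,::-1]
cv2.imwrite("pics/w2.png",cv2.resize(w,(800,600),interpolation=cv2.INTER_CUBIC))
E
```

```text
wrist peg@.155 [0.61932785 0.14820674 0.155     ] piv@.121 [0.56869624 0.14251478 0.121     ]
[[242.22025493 163.03017125]
 [236.53882319 149.61833145]
 [234.69490417 195.22877647]]
scene [0.62590804 0.14947414 0.155     ] [0.57397541 0.14514669 0.121     ]
top [0.6166143  0.14780129 0.155     ] [0.56768992 0.14162031 0.121     ]
(array([0.61911843, 0.14966401, 0.15228792]), [np.float64(4.069468589391934), np.float64(2.426388591212149), np.float64(2.1234426719144754)])
```

View pics/w2.png

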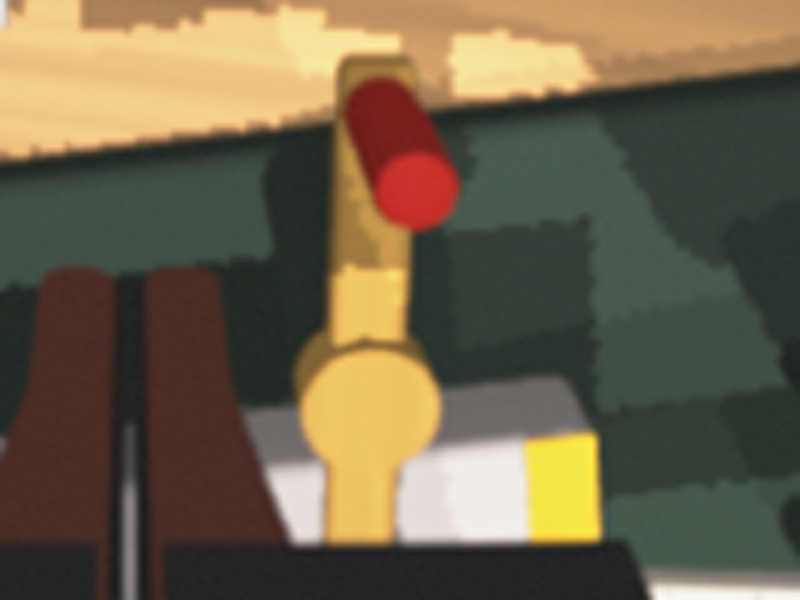

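Emit:
carry_out:
  targets:
    - {"dp":[33,0,0],"turn":0,"fingers":1}
    - {"dp":[66,0,0],"turn":0,"fingers":1}
    - {"dp":[66,0,0],"turn":0,"fingers":1}

```text
clock: 3.0
eef_pos: [0.6104, 0.1869, 0.1315]
eef_rot: [2.149, 0.134, -2.161]
wrist_force: [0.0, -0.5, 0.5]
finger_gap: 0.0004
```

```bash
sed -i 's/^PIV=.*/PIV=np.array([.569,.143])/' h.py; cat >> h.py <<'E'
def sweep(a,v=18,u=50):
    c,s=np.cos(a),np.sin(a);return W((u*c+v*s,-u*s+v*c),robot.state()["eef_pos"][2])
E
python3 - <<'E'
from h import *
s=robot.state();print(s["eef_pos"],s["wrist_force"])
for a in (.14,.3,.5,.7,.9,1.1,1.3,1.5): print(a,tool(sweep(a)),"turn",np.degrees(a)-7.5)
E
```

```text
[0.61038853 0.18688556 0.13147602] [ 0.01381257 -0.52039373  0.48530993]
0.14 [ 0.  20.8 -3.6] turn 0.5214091318315255
0.3 [ 0.  29.  -5.7] turn 9.688733853924695
0.5 [ 0.  39.6 -6.5] turn 21.14788975654116
0.7 [ 0.  50.1 -5.2] turn 32.60704565915762
0.9 [ 0.1 60.2 -1.8] turn 44.06620156177409
1.1 [ 0.1 69.4  3.5] turn 55.52535746439056
1.3 [ 0.2 77.3 10.5] turn 66.98451336700703
1.5 [ 0.2 83.7 19. ] turn 78.44366926962348
```

Emit:
carry_out:
  targets:
    - {"dp":[0,12,-2],"turn":0,"fingers":1}
    - {"dp":[0,21,-4],"turn":1,"fingers":1}
    - {"dp":[0,26,-5],"turn":6,"fingers":1}
    - {"dp":[0,31,-6],"turn":12,"fingers":1}
    - {"dp":[0,36,-6],"turn":18,"fingers":1}
    - {"dp":[0,41,-6],"turn":23,"fingers":1}
    - {"dp":[0,46,-6],"turn":28,"fingers":1}
    - {"dp":[0,50,-5],"turn":33,"fingers":1}

```text
clock: 3.8
eef_pos: [0.6256, 0.1387, 0.1371]
eef_rot: [-1.972, 0.454, 1.964]
wrist_force: [0.6, 1.0, -0.2]
finger_gap: 0.0002
```

```bash
python3 - <<'E'
from h import *
s=robot.state();print(s["eef_pos"],s["wrist_force"])
for a in (.7,.9,1.1,1.3,1.4,1.5,1.57): print(a,tool(sweep(a)),"turn",np.degrees(a)-40.1)
w=robot.capture("wrist")[150:300,200:400,::-1]
cv2.imwrite("pics/w3.png",cv2.resize(w,(600,450),interpolation=cv2.INTER_CUBIC))
E
```

```text
[0.62559345 0.13866704 0.13713337] [ 0.6364196   0.97638423 -0.21253875]
0.7 [-0.   2.4  3. ] turn 0.0070456591576189
0.9 [-0.  12.7  0.3] turn 11.466201561774092
1.1 [-0.1 23.3 -0.4] turn 22.925357464390558
1.3 [-0.1 33.8  1.2] turn 34.384513367007024
1.4 [-0.1 38.8  2.7] turn 40.11409131831524
1.5 [-0.1 43.8  4.7] turn 45.84366926962348
1.57 [-0.1 47.1  6.4] turn 49.85437383553924
```

View pics/w3.png

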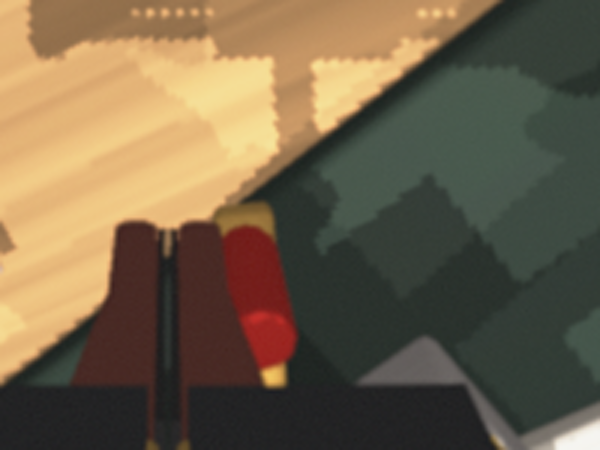

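The fingertip bears on the peg, and the catch has turned about 0.6–0.7 rad. I'll continue the sweep.

Emit:
carry_out:
  targets:
    - {"dp":[2,6,3],"turn":5,"fingers":1}
    - {"dp":[4,12,2],"turn":11,"fingers":1}
    - {"dp":[4,18,1],"turn":17,"fingers":1}
    - {"dp":[4,23,1],"turn":23,"fingers":1}
    - {"dp":[4,29,1],"turn":29,"fingers":1}
    - {"dp":[4,34,2],"turn":35,"fingers":1}
    - {"dp":[4,39,3],"turn":40,"fingers":1}
    - {"dp":[4,44,5],"turn":46,"fingers":1}

```text
clock: 4.65
eef_pos: [0.6016, 0.1015, 0.133]
eef_rot: [-1.438, 1.039, 1.435]
wrist_force: [0.3, -0.5, -2.0]
finger_gap: 0.0002
```

```bash
python3 - <<'E'
from h import *
s=robot.state();print(s["eef_pos"],s["wrist_force"])
for a in (1.4,1.5,1.57): print(a,tool(sweep(a)))
w=robot.capture("wrist")[150:300,200:400,::-1]
k=lambda im,x,y:cv2.resize(im[y:y+96,x:x+128],(400,300),interpolation=cv2.INTER_CUBIC)
cv2.imwrite("pics/w4.png",np.hstack([cv2.resize(w,(400,300)),k(robot.capture("scene")[:,:,::-1],260,95)]))
E
```

```text
[0.60163761 0.10152203 0.13295129] [ 0.33171858 -0.51612918 -2.00123097]
1.4 [ 0.  -5.3  1.9]
1.5 [ 0.  -0.4 -0.2]
1.57 [-0.   3.1 -1.4]
```

View pics/w4.png

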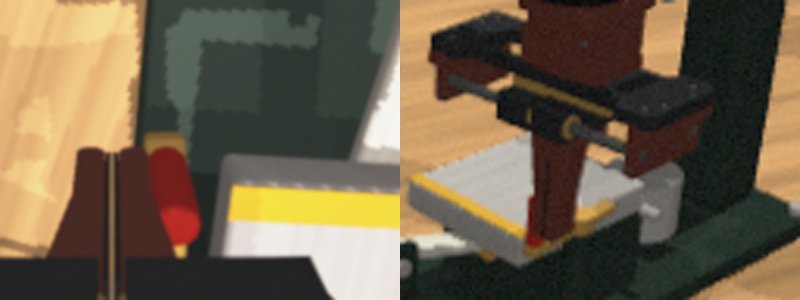

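Catch nearly in line with the lever (about 1.45 rad). A few gentle millimetres more, to the stop.

Emit:
carry_out:
  targets:
    - {"dp":[0,1,-0.5],"turn":1,"fingers":1}
    - {"dp":[0,2,-1],"turn":2,"fingers":1}
    - {"dp":[0,3,-1.5],"turn":3,"fingers":1}
    - {"dp":[0,4,-1.5],"turn":4,"fingers":1}
    - {"dp":[0,4,-1.5],"turn":4,"fingers":1}

```text
clock: 5.25
eef_pos: [0.5969, 0.0992, 0.1307]
eef_rot: [-1.39, 1.081, 1.39]
wrist_force: [1.1, 0.3, 1.5]
finger_gap: 0.0004
```

Emit:
carry_out:
  targets:
    - {"dp":[0,1,0],"turn":0,"fingers":1}
    - {"dp":[0,1.5,0],"turn":0,"fingers":1}
    - {"dp":[0,1.5,0],"turn":0,"fingers":1}

```text
clock: 5.55
eef_pos: [0.5965, 0.0992, 0.1309]
eef_rot: [-1.392, 1.079, 1.388]
wrist_force: [4.7, 0.4, -3.0]
finger_gap: 0.0002
```

```bash
python3 - <<'E'
from h import *
s=robot.state();print(s["eef_pos"],s["wrist_force"]);print(tool(sweep(1.57)))
print(Ro.from_rotvec(s["eef_rot"]).as_matrix())
E
```

```text
[0.59650469 0.09919791 0.13088724] [ 4.70128965  0.44092547 -2.95623625]
[ 0.  -2.6 -0.6]
[[ 2.52567488e-03 -9.69074011e-01 -2.46757335e-01]
 [ 3.29737968e-04 -2.46757302e-01  9.69077255e-01]
 [-9.99996756e-01 -2.52893934e-03 -3.03688222e-04]]
```

Force on the peg rose to 4.7 N, so the stop is reached. Now I back off, rise, and go over the pad.

Emit:
carry_out:
  targets:
    - {"dp":[0,-20,0],"turn":0,"fingers":1}
    - {"dp":[-45,-22,0],"turn":0,"fingers":1}
    - {"dp":[-90,-10,-10],"turn":0,"fingers":1}
    - {"dp":[-90,15,-50],"turn":0,"fingers":1}
    - {"dp":[-90,33,-95],"turn":0,"fingers":1}
    - {"dp":[-90,50,-140],"turn":0,"fingers":1}
    - {"dp":[-90,64,-185],"turn":0,"fingers":1}
    - {"dp":[-90,78,-230],"turn":0,"fingers":1}

```text
clock: 6.35
eef_pos: [0.5753, -0.1447, 0.2207]
eef_rot: [-1.39, 1.081, 1.392]
wrist_force: [1.0, -0.1, 0.8]
finger_gap: 0.0005
```

Emit:
carry_out:
  targets:
    - {"dp":[0,10,-35],"turn":0,"fingers":1}
    - {"dp":[0,16,-62],"turn":0,"fingers":1}
    - {"dp":[10,16,-62],"turn":0,"fingers":1}
    - {"dp":[10,16,-62],"turn":0,"fingers":1}

```text
clock: 6.75
eef_pos: [0.5748, -0.2069, 0.209]
eef_rot: [-1.387, 1.083, 1.392]
wrist_force: [-0.9, 0.8, -0.2]
finger_gap: 0.0006
```

```bash
python3 - <<'E'
from h import *
s=robot.state();print(s["eef_pos"],s["wrist_force"],s["joint_positions"])
print(tool([.578,-.206,.178]))
k=lambda im,x,y:cv2.resize(im[y:y+150,x:x+200],(400,300),interpolation=cv2.INTER_CUBIC)
sc=robot.capture("scene")[:,:,::-1]
cv2.imwrite("pics/pad.png",np.vstack([np.hstack([cv2.resize(robot.capture("wrist")[:,:,::-1],(400,300)),k(robot.capture("top")[:,:,::-1],130,150)]),np.hstack([k(sc,110,90),k(sc,230,90)])]))
E
```

```text
[ 0.57481937 -0.20685947  0.20904735] [-0.91730229  0.77780396 -0.20853765] [-0.2364025   0.46614517  0.70863749  1.68122681 -0.3307785   1.12102216
 -2.32765877]
[31.  -3.4 -0. ]
```

View pics/pad.png

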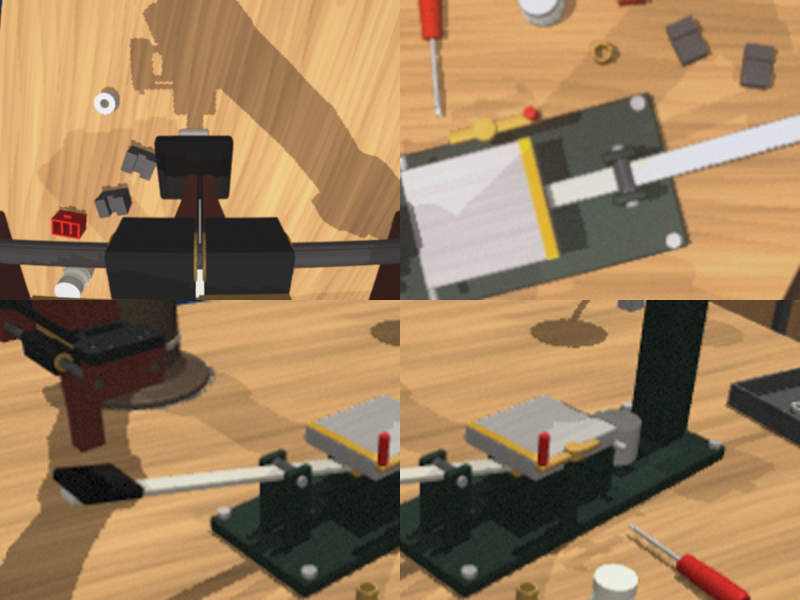

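Catch confirmed in line with the lever and clear of the flap; fingertip over the pad centre. Now pressing.

Emit:
carry_out:
  targets:
    - {"dp":[18,-3,0],"turn":0,"fingers":1}
    - {"dp":[28,-3,0],"turn":0,"fingers":1}
    - {"dp":[36,-3,0],"turn":0,"fingers":1}
    - {"dp":[46,-3,0],"turn":0,"fingers":1}
    - {"dp":[56,-3,0],"turn":0,"fingers":1}
    - {"dp":[66,-3,0],"turn":0,"fingers":1}
    - {"dp":[76,-3,0],"turn":0,"fingers":1}
    - {"dp":[86,-3,0],"turn":0,"fingers":1}

```text
clock: 7.7
eef_pos: [0.5809, -0.2088, 0.1264]
eef_rot: [-1.396, 1.082, 1.384]
wrist_force: [1.9, -5.9, 9.1]
finger_gap: 0.0006
```

Emit:
carry_out:
  targets:
    - {"dp":[10,0,0],"turn":0,"fingers":1}
    - {"dp":[20,0,0],"turn":0,"fingers":1}
    - {"dp":[30,0,0],"turn":0,"fingers":1}
    - {"dp":[40,0,0],"turn":0,"fingers":1}
    - {"dp":[48,0,0],"turn":0,"fingers":1}
    - {"dp":[54,0,0],"turn":0,"fingers":1}
    - {"dp":[58,0,0],"turn":0,"fingers":1}
    - {"dp":[58,0,0],"turn":0,"fingers":1}

```text
clock: 8.5
eef_pos: [0.5803, -0.2069, 0.0673]
eef_rot: [-1.393, 1.081, 1.388]
wrist_force: [2.2, -4.1, 2.9]
finger_gap: 0.0005
```

Emit:
carry_out:
  targets:
    - {"dp":[2,0,0],"turn":0,"fingers":1}
    - {"dp":[4,0,0],"turn":0,"fingers":1}
    - {"dp":[5,0,0],"turn":0,"fingers":1}
    - {"dp":[5,0,0],"turn":0,"fingers":1}

```text
clock: 8.9
eef_pos: [0.5804, -0.2065, 0.0637]
eef_rot: [-1.392, 1.079, 1.388]
wrist_force: [0.1, 0.1, 14.9]
finger_gap: 0.001
```

Emit:
carry_out:
  targets:
    - {"dp":[1,0,0],"turn":0,"fingers":1}
    - {"dp":[1,0,0],"turn":0,"fingers":1}
    - {"dp":[1,0,0],"turn":0,"fingers":1}

```text
clock: 9.2
eef_pos: [0.5805, -0.2065, 0.0635]
eef_rot: [-1.392, 1.078, 1.387]
wrist_force: [-1.9, 0.2, 22.5]
finger_gap: 0.0004
```

```bash
python3 - <<'E'
from h import *
s=robot.state();print(s["eef_pos"],s["wrist_force"])
k=lambda im,x,y:cv2.resize(im[y:y+150,x:x+200],(400,300),interpolation=cv2.INTER_CUBIC)
sc=robot.capture("scene")[:,:,::-1]
cv2.imwrite("pics/end.png",np.vstack([np.hstack([cv2.resize(robot.capture("wrist")[:,:,::-1],(400,300)),cv2.resize(robot.capture("top")[:,:,::-1],(400,300))]),np.hstack([k(sc,110,90),k(sc,230,90)])]))
E
```

```text
[ 0.58046517 -0.20647663  0.06352358] [-1.89779288  0.22614789 22.49142381]
```

View pics/end.png

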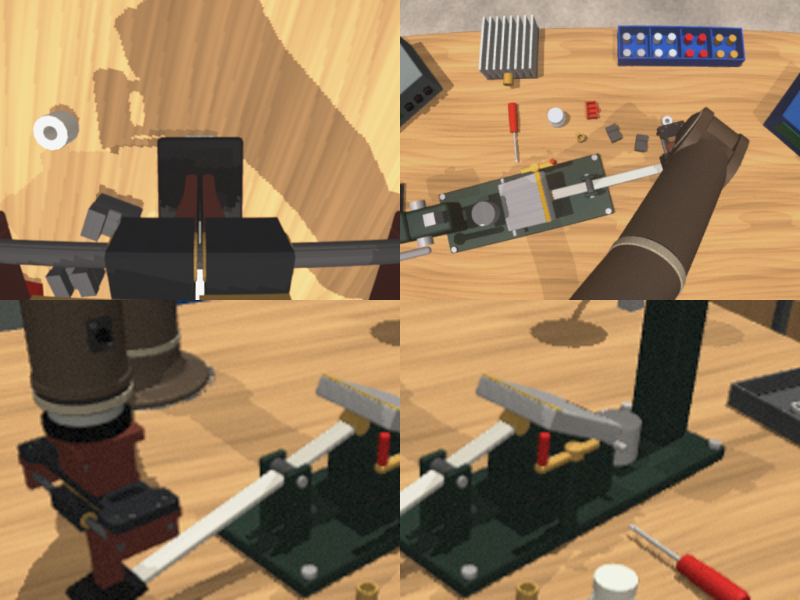

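The flap is fully raised, the catch is clear, and the lever is against its stop at 22.5 N. The loose things have not moved. Handing in.

```bash
python3 -c "
from bench import robot
print(robot.finish_job())"
```

```text
the job is handed in; nothing more can be done
None
```

The die well is open. I pushed the peg round with the shut fingertips until the catch met its stop, then pressed the pad down to the lever's stop. I handed the job in at about 9.4 s, still holding the pad down; no verdict was reported.

- **Catch:** the force on the fingertip rose to about 5 N at the end of the turn. The pictures show the catch in line with the lever and clear of the flap.
- **Lever and flap:** the fingertip stopped at 63.5 mm above the bench while the force rose to 22.5 N, below the 40 N limit. The text gives about 60 mm for the pad at the stop. The last picture shows the flap raised.
- **Loose things:** nothing was touched, and they look unmoved in the last pictures. The spacer is partly hidden behind the gripper in the top view, but it shows standing in the wrist view.
- **Disagreements:** the first two-camera fixes missed by about 3 mm and read the peg top and pad about 5 mm low. I corrected the peg and pivot positions with the wrist camera before touching the peg. The fingertip drifted up about 5 mm midway through the sweep, and I corrected that too.

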